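Touch-test the drying bowls

ROBOT

A 7-joint arm with a two-finger parallel gripper is mounted at the origin on a cart in front of the work surface, level with it; the furniture and walls round the work are solid. World frame = base frame: x ahead of the robot, y to its left, z up, the work surface at z = 0. Lengths are in mm, angles in rad, forces in N, time in s.
With the tool pointing down it reaches from about 400 to 850 mm from the base axis. Payload 10.4 kg.
Tool frame: the origin (TCP) lies between the finger pads, 19 mm behind the fingertips; this is the grasp point; z points along the fingers, x is the direction in which the jaws open and shut, and the axes are right-handed (so a half turn about z gives the same grasp; the last joint's range is limited). The gripper opens to 85 mm and grips with 20 to 120 N. Pads are 22 mm wide; open, the fingers measure 114 mm over their backs; the gripper's body (76 mm by 85 mm) begins 54 mm behind the grasp point. The pads swing forward as they close: fully open they stand 13 mm farther back than shut.
Start: joints at [-0.023, 0.332, -0.065, 1.46, 0.022, 1.35, -0.088], TCP at [625.019, 0.018, 250.038] pointing down, gripper open.
Joint ranges: [-2.6, 2.6], [-0.5, 2.12], [-1.47, 1.34], [0.16, 2.42], [-1.27, 4.41], [0.06, 2.06], [-2.6, 2.6]. Speed limits (rad/s): [2.22, 2.22, 2.79, 2.79, 3.14, 3.14, 3.14].

INTERFACE

Orientations are given as a unit quaternion [w, x, y, z].
In Python, from workcell import state, optics, workorder gives the robot as it stands.
- The arm moves only by the tool move_arm, never from a script. Its argument "steps" is a list of rows, each a list of 4 numbers: the shift along the tool's x, y, z in m, then the turn about the tool's z in degrees. A call has 1 to 20 rows; each row shifts and turns the commanded pose from where the row before left it, along the tool's axes as they then stand; what a row does not reach is not made up. A row lasts 1/12 s, in which the tool goes at most 41.7 mm and 7.16 degrees, less where a joint would pass 70% of its speed; a pose out of reach is approached as far as the arm can. A call is refused whole if a number of a shift passes 0.0417 or a number of a turn 7.16, either way. A call with a gripper value outside its range is refused whole. "fingers" is the opening, from -1 (shut) to 1 (fully open), set as the call begins (left out, the last holds). The fingers move at their own pace and stop on an object; "grip_force" is the grip in N (left out, the last holds). Time passes only in rows, so rows that do not move let the fingers close. It gives the time, the measured TCP pose, the force and the opening at its end, in the units of the state.
- state(): the state, without advancing time (a new reading comes with each control period).
- optics.grab_frame(name): name is "scene" or "side" or "wrist"; returns the picture (384x512x3 uint8, red, green, blue); there is no depth.
- optics.camera_model(name): a dict with "vertical_fov" (degrees; the focal length in pixels is half the picture's height over the tangent of half this angle, whatever the lens; pixels are square), "cx", "cy" (the principal point, pixels), "k1" (the pictures are not rectified: a ray, as slopes to the right and down, at radius r is drawn at 1 + k1 r^2 times it, then the intrinsics apply), "eye" and "orientation" of the camera in the world. Camera axes: x right, y up, looking along -z (the intrinsics and any distortion apply to the point x, -y, -z); pixel columns grow to the right and rows downward; lengths in mm; the calibration is good to about 2 mm. A picture is of the moment at which its call begins: read the wrist's pose just before it. camera_model takes no time and is no camera call; for the wrist camera it gives the pose at the moment of the call.
- workorder.job_done(): hands the job in, once; it reports no verdict.
The state is a dict: "t": time; "joints": joint angles; "dq": joint speeds; "joint_efforts": joint torques, N m; "ee_pos": TCP position; "tcp_rot": TCP orientation; "ft_force": force on the tool from outside, world axes, zero at the start; "wrist_torque": the same for the moment, N m; "gripper_width": finger opening in mm.
Only numpy, scipy, OpenCV 4.12 (cv2) and the standard library are available. Lean on these libraries where they do the work, as an engineer would, in place of code of your own. Each camera call takes 0.05 s, during which the arm holds its last target. There are 200 camera calls.

TASK

Three upturned bowls are drying on the ware board nearest you: feel how dry they are. With the fingertips, lightly touch the smallest of the three on top of its foot ring and rest there lightly for about half a second, then do the same to the largest, and draw the hand back well clear of both. Never pick up, shift, strike or press hard on a bowl, do not touch the middle-sized one at all, and leave the things around the board where they are.

Things in the scene. Friction and masses are not known exactly. Their poses are not given: they have to be found in the camera images.
- ware_board: the fixed pale wooden ware board nearest the robot, 190 x 620 x 24 mm, long side along its own y axis, carrying just the three bowls in a row about 200 mm apart, in any order; origin at the centre of its underside, on the bench top (z = 0)
- small_bowl: the smallest leather-hard bowl on the ware board, buff clay, upside down on its rim: 122 mm across the rim, 61 mm high, loose, 0.16 kg. Origin at the centre of its rim, on the board; z up. The foot ring on top is a level round about 70 mm across (for contact it acts as a flat disc, level within 2 mm).
- small_bowl_foot (a point): centre of the top of the smallest bowl's foot: the point to touch, level with the top of the foot ring. The clay does not give: fingertips arriving at 12 mm/s strike it with up to about 30 N for an instant, at 30 mm/s with 70 N, so cover the last centimetre at about 10 mm/s.
- middle_bowl: the middle-sized leather-hard bowl on the ware board, buff clay, upside down on its rim: 143 mm across the rim, 75 mm high, loose, 0.24 kg. Origin at the centre of its rim, on the board; z up. The foot ring on top is a level round about 70 mm across (for contact it acts as a flat disc, level within 2 mm).
- large_bowl: the largest leather-hard bowl on the ware board, buff clay, upside down on its rim: 160 mm across the rim, 93 mm high, loose, 0.33 kg. Origin at the centre of its rim, on the board; z up. The foot ring on top is a level round about 72 mm across (for contact it acts as a flat disc, level within 2 mm).
- large_bowl_foot (a point): centre of the top of the largest bowl's foot: the point to touch, level with the top of the foot ring. The clay does not give: fingertips arriving at 12 mm/s strike it with up to about 30 N for an instant, at 30 mm/s with 70 N, so cover the last centimetre at about 10 mm/s.
- stamp_a: white plaster stamp, a lying cylinder 27 x 48 x 26 mm, loose, on the bench in front of the board; origin at the centre of its underside; bystander
- stamp_b: second white plaster stamp, same shape and size, loose, also in front of the board; origin at the centre of its underside; bystander
- rib: flat oval wooden rib, 64 x 110 x 8 mm, loose, in front of the board; origin at the centre of its underside; bystander
- jar: round glaze sample jar with a lid, 52 mm wide, 68 mm high, loose, behind the board; origin at the centre of its underside; bystander
- tumbler: white dotted tumbler, 74 mm wide, 116 mm high, loose, behind the board; origin at the centre of its underside; bystander
Not all that is in view belongs to the job. Leave any pink look-alike of the small_bowl alone.

How it is judged:
By the outcome, as a careful person would: the job done as asked, in the order asked, and still so for the second after the job is handed in, with the robot touching nothing.
It also fails if it takes over 48 s, if anything falls off the work surface, if the arm or the gripper's body presses on something with over 40 N, if the wrist force passes 120 N, or if a joint passes its speed limit or range.

## Working session

There is one attempt and no reset: what is moved stays moved. The work goes in short steps, Python scripts to look and compute and a tool call to move; the robot and the scene stay as the last step left them, time stands still between calls to the robot, and variables do not carry over. Pictures are saved under pics/ and viewed, about 8 in all and at most 12, crops included, and the job is handed in when it is done.

Besides the shell and the picture viewer there is one more tool, called in YAML: its name, and indented under it one key for each argument. move_arm: Moves the arm, as the interface text tells. Its arguments: {"type":"object","properties":{"steps":{"type":"array"},"fingers":{"type":"number"},"grip_force":{"type":"number"}},"required":["steps"]}

```bash
mkdir -p pics; cat > h.py <<'E'
import numpy as np, cv2
from workcell import state, optics, workorder
from scipy.spatial.transform import Rotation as R
def snap(n,f):
    im=optics.grab_frame(n); cv2.imwrite('pics/'+f,im[:,:,::-1]); return im
def cam(n):
    m=optics.camera_model(n); f=192/np.tan(np.radians(m['vertical_fov']/2))
    o=m['orientation']; return m,f,R.from_quat([o[1],o[2],o[3],o[0]])
def ray(n,u,v):
    m,f,r=cam(n); d=np.array([(u-m['cx'])/f,(v-m['cy'])/f]); p=d.copy()
    for _ in range(20): p=d/(1+m['k1']*(p@p))
    return np.array(m['eye']),r.apply([p[0],-p[1],-1])
def at_z(n,u,v,z):
    e,d=ray(n,u,v); return e+d*(z-e[2])/d[2]
def proj(n,P):
    m,f,r=cam(n); q=r.inv().apply(np.array(P)-m['eye']); p=np.array([q[0],-q[1]])/-q[2]
    p=p*(1+m['k1']*(p@p)); return p*f+[m['cx'],m['cy']]
E
python3 - <<'E'
from h import *
for n in('scene','side','wrist'): print(optics.camera_model(n))
a=snap('scene','a.png');b=snap('side','b.png')
s=state();print(s)
E
```

```text
{'vertical_fov': 49.86016355900371, 'cx': 254.9677990095406, 'cy': 192.53818887664926, 'k1': 0.001885885979757172, 'eye': array([116.33635446, 940.03382142, 632.79776133]), 'orientation': array([-0.19904273, -0.1226253 ,  0.48687615,  0.84160361])}
{'vertical_fov': 57.028152715853295, 'cx': 257.3430915314833, 'cy': 189.19036202556646, 'k1': 0.03121259884644421, 'eye': array([ 460.45413506, -610.81183893,  623.18290821]), 'orientation': array([ 0.89041575,  0.44966264, -0.02702001, -0.0650633 ])}
{'vertical_fov': 65.1731702152825, 'cx': 254.8350596822238, 'cy': 197.46633961189661, 'k1': -0.009509105305961175, 'eye': array([624.23631776,  74.50985954, 374.06270592]), 'orientation': array([ 9.88781746e-01, -1.49362228e-01,  1.21108438e-03, -3.42099463e-04])}
{'t': 0.1, 'joints': array([-0.02258505,  0.33279419, -0.06468242,  1.46086269,  0.02156103,
        1.34990116, -0.08849001]), 'dq': array([-4.56993434e-04,  3.96719072e-04, -1.05371173e-05, -1.93043863e-03,
       -4.18624545e-04, -5.01545145e-04, -6.15625946e-04]), 'joint_efforts': array([ 9.25707973e-04, -6.26745987e+01,  4.87730233e-02, -3.92438293e+01,
        1.62844139e-02,  6.89412060e-03, -5.92459219e-05]), 'ee_pos': array([ 6.24684167e+02, -9.68971865e-03,  2.49301912e+02]), 'tcp_rot': array([ 1.29542775e-05,  9.99999798e-01, -5.40687883e-06, -6.35933279e-04]), 'ft_force': array([0.31612227, 1.41227504, 0.08580162]), 'wrist_torque': array([ 0.01460372, -0.01737504, -0.027777  ]), 'gripper_width': 85.24477289551426}
```

View pics/a.png

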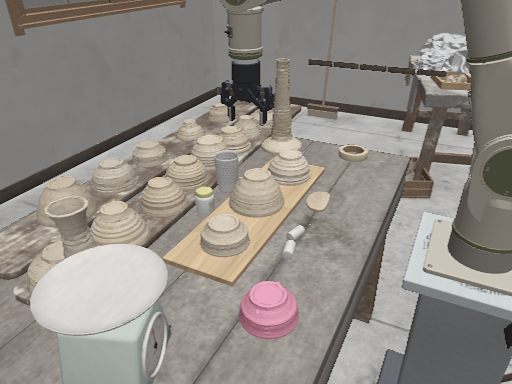

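View pics/b.png

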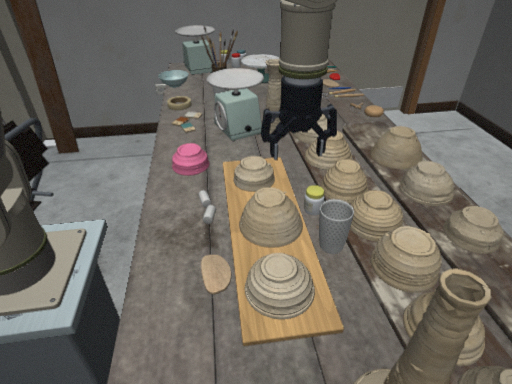

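The scene view shows the small bowl at about (225,222), the large at (257,175) and the middle-sized at (290,155). In the side view they are at (253,163), (270,197) and (281,265). The pink look-alike stands apart from the board. I'll enlarge the feet.

```bash
python3 - <<'E'
from h import *
a=cv2.imread('pics/a.png');b=cv2.imread('pics/b.png')
c1=cv2.resize(a[145:255,190:323],(798,660))[:, :]
c1=cv2.resize(a[140:260,190:320],None,fx=5,fy=5,interpolation=2)[:600]
c2=cv2.resize(b[145:305,220:330],None,fx=3.7,fy=3.7,interpolation=2)[:592]
c1=cv2.resize(a[140:260,190:290],None,fx=3.9,fy=3.9,interpolation=2)
o=np.zeros((592,800,3),np.uint8);o[:c1.shape[0],:390]=c1[:592];o[:c2.shape[0],392:392+c2.shape[1]]=c2[:, :408]
cv2.imwrite('pics/c.png',o)
E
```

```text
(no output)
```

View pics/c.png

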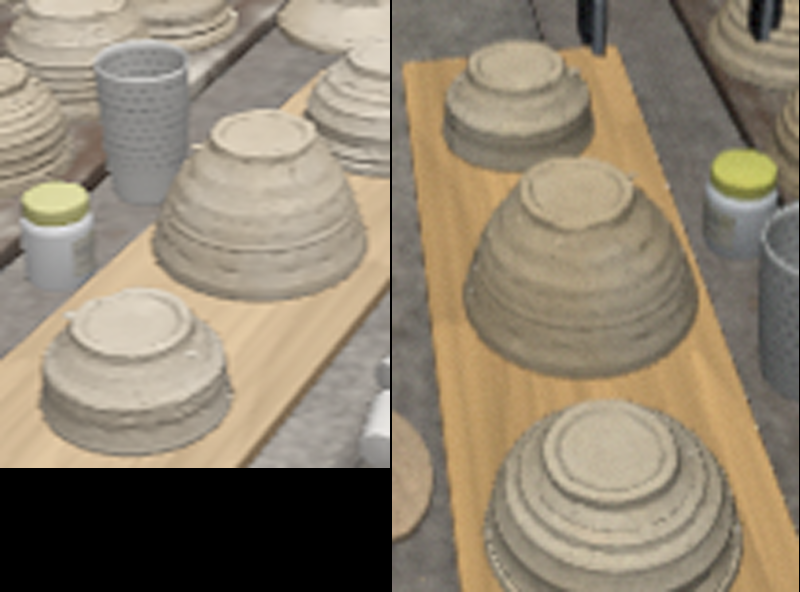

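The crop puts the feet at these pixels: small at scene (223.6,222.6) and side (253.5,162.8), large at scene (257.2,174.6) and side (269.7,197.2).

```bash
python3 - <<'E'
from h import *
for nm,z,s,d in(('small',85,(223.6,222.6),(253.5,162.8)),('large',117,(257.2,174.6),(269.7,197.2))):
    e1,d1=ray('scene',*s);e2,d2=ray('side',*d)
    t=np.linalg.lstsq(np.c_[d1,-d2],e2-e1,rcond=None)[0];p=e1+t[0]*d1;q=e2+t[1]*d2
    print(nm,at_z('scene',*s,z),at_z('side',*d,z),'tri',(p+q)/2,np.linalg.norm(p-q))
# others
for n,u,v,z in(('side',315,190,68),('side',337,210,116),('side',281,267,99)):print(at_z(n,u,v,z))
E
```

```text
small [560.18257329 249.30146023  85.        ] [563.96449945 238.42791232  85.        ] tri [564.13799942 244.08650356  81.05676441] 1.2251167513256827
large [572.00265851  47.83194676 117.        ] [575.42388059  32.76258191 117.        ] tri [576.51123957  39.10922646 111.97553687] 0.1102881534223335
[709.22224338 107.28288105  68.        ]
[715.73655267 -34.74014468 116.        ]
[ 564.16558957 -163.25192276   99.        ]
```

Spacing is 204 mm, the heights are plausible, and both reaches are in range. I'll move above the small bowl with the fingers shutting on the way.

move_arm:
  steps:
    - [-0.003,-0.012,0,0]
    - [-0.006,-0.024,0.002,0]
    - [-0.006,-0.024,0.004,0]
    - [-0.006,-0.024,0.004,0]
    - [-0.006,-0.024,0.004,0]
    - [-0.006,-0.024,0.004,0]
    - [-0.006,-0.024,0.004,0]
    - [-0.006,-0.024,0.004,0]
    - [-0.006,-0.024,0.004,0]
    - [-0.006,-0.024,0.004,0]
    - [-0.005,-0.016,0.004,0]
    - [0,0,0,0]
    - [0,0,0,0]
    - [0,0,0,0]
    - [0,0,0,0]
  fingers: -1
  grip_force: 20

```text
t: 1.35
ee_pos: [563.4, 242.9, 212.2]
tcp_rot: [0.0, 1.0, -0.001, 0.0]
ft_force: [0.3, -0.4, 0.0]
gripper_width: 0.5
```

```bash
python3 - <<'E'
from h import *
s=state();print(s['t'],s['ee_pos'],s['tcp_rot'],s['ft_force'],s['gripper_width'])
im=snap('wrist','d.png')
print(proj('wrist',[563,244,85]))
for r in [(563+35*np.cos(a),244+35*np.sin(a),85) for a in(0,1.57,3.14,4.71)]:print(proj('wrist',r))
print(proj('wrist',[575.5,40,117]))
E
```

```text
1.35 [563.44990036 242.9424926  212.19553027] [ 2.09634983e-04  9.99999647e-01 -7.82161110e-04  2.23073064e-04] [ 0.27372096 -0.35699944  0.02333643] 0.4618731038663086
[255.1920005  192.49120693]
[295.23725515 192.38742936]
[255.1222071  152.47066002]
[215.15612472 192.53541597]
[255.19504606 229.48236651]
[268.5221224  402.07205963]
```

View pics/d.png

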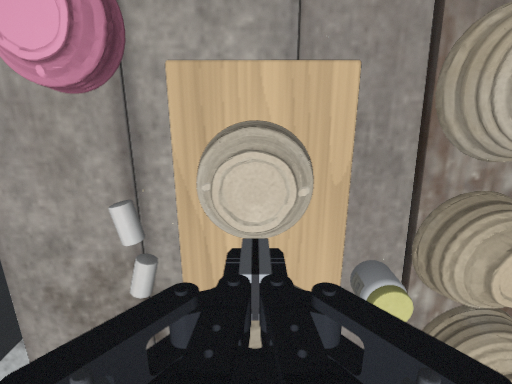

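In the wrist view the small foot is centred at about (254.5,192), against a predicted (255.2,192.5). Position confirmed. I'll descend to about 10 mm above it, then creep.

move_arm:
  steps:
    - [0,-0.001,0.006,0]
    - [0,0,0.01,0]
    - [0,0,0.01,0]
    - [0,0,0.01,0]
    - [0,0,0.01,0]
    - [0,0,0.01,0]
    - [0,0,0.01,0]
    - [0,0,0.01,0]
    - [0,0,0.008,0]
    - [0,0,0.006,0]
    - [0,0,0.004,0]
    - [0,0,0.002,0]
    - [0,0,0,0]
    - [0,0,0,0]
    - [0,0,0,0]

```text
t: 2.65
ee_pos: [563.3, 245.1, 116.6]
tcp_rot: [-0.0, 1.0, -0.0, 0.0]
ft_force: [0.6, -0.2, -0.2]
gripper_width: 0.3
```

move_arm:
  steps:
    - [0,0,0.0007,0]
    - [0,0,0.0007,0]
    - [0,0,0.0007,0]
    - [0,0,0.0007,0]
    - [0,0,0.0007,0]
    - [0,0,0.0007,0]
    - [0,0,0.0007,0]
    - [0,0,0.0007,0]
    - [0,0,0.0007,0]
    - [0,0,0.0007,0]
    - [0,0,0.0005,0]
    - [0,0,0,0]

```text
t: 3.65
ee_pos: [563.0, 245.0, 108.4]
tcp_rot: [0.0, 1.0, -0.0, -0.0]
ft_force: [0.4, 0.0, 0.5]
gripper_width: -0.2
```

move_arm:
  steps:
    - [0,0,0.0005,0]
    - [0,0,0.0005,0]
    - [0,0,0.0005,0]
    - [0,0,0.0005,0]
    - [0,0,0.0005,0]

```text
t: 4.07
ee_pos: [563.0, 245.0, 106.0]
tcp_rot: [-0.0, 1.0, -0.0, 0.0]
ft_force: [-0.4, 0.1, 0.4]
gripper_width: -0.0
```

move_arm:
  steps:
    - [0,0,0.0005,0]
    - [0,0,0.0005,0]

```text
t: 4.23
ee_pos: [563.0, 245.0, 105.0]
tcp_rot: [-0.0, 1.0, 0.0, 0.0]
ft_force: [0.3, 0.4, -0.6]
gripper_width: -0.2
```

move_arm:
  steps:
    - [0,0,0.0005,0]
    - [0,0,0.0005,0]

```text
t: 4.4
ee_pos: [563.0, 245.0, 104.0]
tcp_rot: [-0.0, 1.0, -0.0, 0.0]
ft_force: [-0.1, 0.4, -0.2]
gripper_width: -0.1
```

move_arm:
  steps:
    - [0,0,0.0005,0]

```text
t: 4.48
ee_pos: [563.1, 245.0, 103.6]
tcp_rot: [-0.0, 1.0, -0.0, 0.0]
ft_force: [-2.0, -1.5, 5.7]
gripper_width: -0.3
```

Contact at about 6 N. Rest here.

move_arm:
  steps:
    - [0,0,0,0]
    - [0,0,0,0]

```text
t: 4.65
ee_pos: [563.1, 245.0, 103.7]
tcp_rot: [-0.0, 1.0, -0.0, 0.0]
ft_force: [-1.1, -0.2, 2.4]
gripper_width: 0.1
```

move_arm:
  steps:
    - [0,0,0.0001,0]
    - [0,0,0,0]
    - [0,0,0,0]
    - [0,0,0,0]
    - [0,0,0,0]
    - [0,0,0,0]

```text
t: 5.15
ee_pos: [563.1, 245.1, 103.7]
tcp_rot: [-0.0, 1.0, 0.0, 0.0]
ft_force: [-1.2, -0.8, 4.9]
gripper_width: -0.0
```

Rested 0.67 s in light contact. Now I'll lift straight up and cross to the large bowl.

move_arm:
  steps:
    - [0,0,-0.001,0]
    - [0,0,-0.004,0]
    - [0,0,-0.01,0]
    - [0,0,-0.015,0]
    - [0,0,-0.02,0]
    - [0,0,-0.02,0]
    - [0,0,-0.015,0]
    - [0,0,-0.01,0]
    - [0,0,-0.005,0]
    - [0,0,0,0]

```text
t: 5.98
ee_pos: [563.4, 245.2, 204.6]
tcp_rot: [-0.0, 1.0, -0.0, 0.001]
ft_force: [-0.8, -0.6, -0.7]
gripper_width: 0.3
```

move_arm:
  steps:
    - [0.001,0.015,0,0]
    - [0.0015,0.025,0,0]
    - [0.0015,0.025,0,0]
    - [0.0015,0.025,0,0]
    - [0.0015,0.025,0,0]
    - [0.0015,0.025,0,0]
    - [0.0015,0.025,0,0]
    - [0.0015,0.025,0,0]
    - [0.001,0.015,0,0]
    - [0,0,0,0]
    - [0,0,0,0]
    - [0,0,0,0]
    - [0,0,0,0]

```text
t: 7.07
ee_pos: [575.2, 41.5, 203.0]
tcp_rot: [-0.0, 1.0, 0.001, -0.0]
ft_force: [0.2, -0.1, 0.2]
gripper_width: 0.3
```

```bash
python3 - <<'E'
from h import *
s=state();print(s['t'],s['ee_pos'],s['tcp_rot'],s['ft_force'],s['gripper_width'])
im=snap('wrist','e.png')
print(proj('wrist',[575.5,40,117]),proj('wrist',[563,244,85]))
for r in [(575.5+36*np.cos(a),40+36*np.sin(a),117) for a in(0,1.57,3.14,4.71)]:print(proj('wrist',r))
E
```

```text
7.0667 [575.24108311  41.53724381 202.99081764] [-2.38088343e-04  9.99999408e-01  1.01103895e-03 -3.25197342e-04] [ 0.19591217 -0.05872702  0.1638988 ] 0.3133542835481737
[256.28145949 211.27074405] [237.70871817 -99.54608702]
[304.55150234 211.33042524]
[256.44041499 163.53786054]
[208.02092721 211.13189551]
[256.06293783 254.66763614]
```

View pics/e.png

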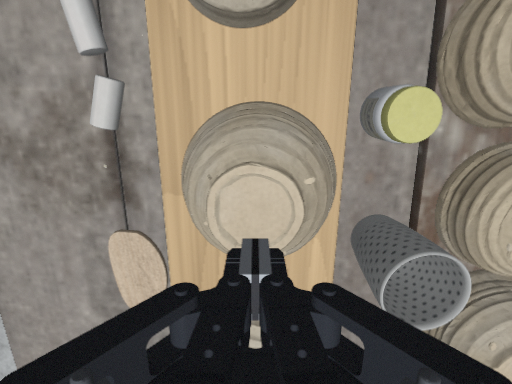

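The large foot is centred at about (255,211) with its top edge at row 163, matching the prediction. Expected contact is at TCP z of about 135.7, so I'll descend to about 147 and creep from there.

move_arm:
  steps:
    - [0,0.001,0.004,0]
    - [0,0,0.008,0]
    - [0,0,0.01,0]
    - [0,0,0.01,0]
    - [0,0,0.008,0]
    - [0,0,0.006,0]
    - [0,0,0.004,0]
    - [0,0,0.003,0]
    - [0,0,0.001,0]
    - [0,0,0,0]
    - [0,0,0,0]
    - [0,0,0,0]

```text
t: 8.12
ee_pos: [575.8, 39.0, 149.9]
tcp_rot: [-0.0, 1.0, 0.0, 0.0]
ft_force: [0.7, -0.1, 0.6]
gripper_width: 0.1
```

move_arm:
  steps:
    - [0,0,0.0007,0]
    - [0,0,0.0007,0]
    - [0,0,0.0007,0]
    - [0,0,0.0007,0]
    - [0,0,0.0007,0]
    - [0,0,0.0007,0]
    - [0,0,0.0007,0]
    - [0,0,0.0007,0]
    - [0,0,0.0007,0]
    - [0,0,0.0007,0]
    - [0,0,0.0007,0]
    - [0,0,0.0007,0]
    - [0,0,0.0006,0]
    - [0,0,0,0]

```text
t: 9.28
ee_pos: [575.4, 39.0, 140.3]
tcp_rot: [0.0, 1.0, 0.0, -0.0]
ft_force: [0.1, -0.2, -0.2]
gripper_width: -0.3
```

move_arm:
  steps:
    - [0,0,0.0005,0]
    - [0,0,0.0005,0]
    - [0,0,0.0005,0]
    - [0,0,0.0005,0]

```text
t: 9.62
ee_pos: [575.5, 39.0, 138.4]
tcp_rot: [-0.0, 1.0, 0.0, 0.0]
ft_force: [-0.7, 0.4, -0.0]
gripper_width: -0.1
```

move_arm:
  steps:
    - [0,0,0.0005,0]
    - [0,0,0.0005,0]

```text
t: 9.78
ee_pos: [575.5, 39.1, 137.4]
tcp_rot: [-0.0, 1.0, 0.0, 0.0]
ft_force: [0.3, 0.4, 0.1]
gripper_width: -0.2
```

move_arm:
  steps:
    - [0,0,0.0005,0]
    - [0,0,0.0005,0]

```text
t: 9.95
ee_pos: [575.5, 39.0, 136.4]
tcp_rot: [0.0, 1.0, 0.0, 0.0]
ft_force: [-0.7, -0.6, 1.2]
gripper_width: 0.6
```

move_arm:
  steps:
    - [0,0,0.0004,0]

```text
t: 10.03
ee_pos: [575.5, 39.0, 135.9]
tcp_rot: [0.0, 1.0, 0.0, -0.0]
ft_force: [0.4, 0.2, -0.7]
gripper_width: -0.2
```

move_arm:
  steps:
    - [0,0,0.0004,0]

```text
t: 10.12
ee_pos: [575.5, 39.0, 135.6]
tcp_rot: [-0.0, 1.0, 0.0, 0.0]
ft_force: [-0.5, 0.6, 0.2]
gripper_width: -0.1
```

move_arm:
  steps:
    - [0,0,0.0003,0]

```text
t: 10.2
ee_pos: [575.5, 39.0, 135.5]
tcp_rot: [-0.0, 1.0, 0.0, 0.0]
ft_force: [-2.3, 0.2, 3.9]
gripper_width: 0.3
```

Contact at about 4 N. Rest here.

move_arm:
  steps:
    - [0,0,0.0001,0]
    - [0,0,0,0]
    - [0,0,0,0]

```text
t: 10.45
ee_pos: [575.5, 39.1, 135.5]
tcp_rot: [-0.0, 1.0, -0.0, 0.0]
ft_force: [-2.0, -0.3, 3.8]
gripper_width: 0.1
```

move_arm:
  steps:
    - [0,0,0,0]
    - [0,0,0,0]
    - [0,0,0,0]
    - [0,0,0,0]
    - [0,0,0,0]

```text
t: 10.87
ee_pos: [575.6, 39.0, 135.4]
tcp_rot: [-0.0, 1.0, -0.0, 0.0]
ft_force: [-1.9, -1.0, 4.4]
gripper_width: -0.3
```

Steady 4 N for 0.67 s. I'll lift well clear.

move_arm:
  steps:
    - [0,0,-0.001,0]
    - [0,0,-0.004,0]
    - [0,0,-0.01,0]
    - [0,0,-0.015,0]
    - [0,0,-0.02,0]
    - [0,0,-0.025,0]
    - [0,0,-0.025,0]
    - [0,0,-0.025,0]
    - [0,0,-0.025,0]
    - [0,0,-0.02,0]
    - [0,0,-0.015,0]
    - [0,0,-0.01,0]
    - [0,0,-0.005,0]
    - [0,0,0,0]
    - [0,0,0,0]
    - [0,0,0,0]
    - [0,0,0,0]

```text
t: 12.28
ee_pos: [575.2, 39.0, 334.2]
tcp_rot: [0.0, 1.0, 0.0, -0.001]
ft_force: [0.2, -0.2, -0.5]
gripper_width: 0.1
```

```bash
python3 - <<'E'
from h import *
s=state();print(s['t'],s['ee_pos'],s['ft_force'],np.abs(s['dq']).max())
a=snap('scene','f.png');b=snap('side','g.png')
a0=cv2.imread('pics/a.png');b0=cv2.imread('pics/b.png')
da=cv2.absdiff(a0,a[:,:,::-1].copy());db=cv2.absdiff(b0,b[:,:,::-1].copy())
print('feet region diffs scene small/large',da[205:255,200:250].mean(),da[168:215,230:285].mean(),'side',db[158:190,235:272].mean(),db[188:245,240:302].mean(),'ref',da[285:335,240:300].mean())
cv2.imwrite('pics/h.png',np.vstack([np.hstack([a[:,:,::-1],b[:,:,::-1]]),np.minimum(np.hstack([da,db])*3.,255).astype(np.uint8)])[::1,::1]) 
h=cv2.imread('pics/h.png');cv2.imwrite('pics/h.png',cv2.resize(h,(800,600)))
E
```

```text
12.2833 [575.18641452  38.96214719 334.15548845] [ 0.23332647 -0.15324741 -0.49618196] 0.004935026952495981
feet region diffs scene small/large 1.0938666666666668 1.0735009671179885 side 3.1033220720720722 3.07508017355216 ref 1.086111111111111
```

View pics/h.png

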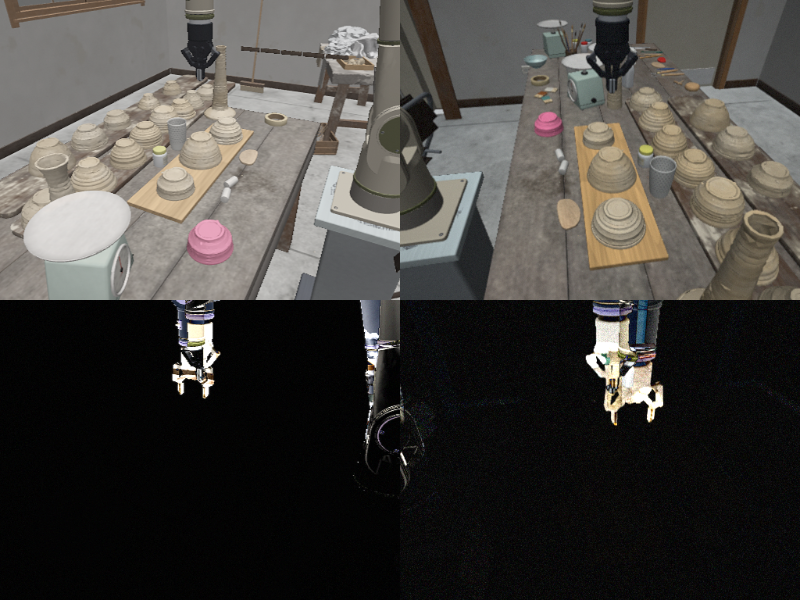

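The difference images show only the arm changed. No bowl or bystander moved, and the hand is about 200 mm above the large bowl.

```bash
python3 -c "
from workcell import workorder
print(workorder.job_done())"
```

```text
the job is handed in; nothing more can be done
None
```

I touched the small bowl's foot and then the large bowl's, with the fingers shut and creeping in at about 6 mm/s or slower. I rested about 0.67 s on each. I then lifted the hand about 200 mm above the large bowl and handed the job in at about 12.4 s.

- **Forces:** the wrist read 2–6 N on the small bowl and about 4 N on the large. These were read only at the end of each move, so a brief peak at contact could have gone unseen.
- **Contact heights:** the fingertips met the small foot at z ≈ 84.7 mm and the large at z ≈ 116.5 mm, against the expected 85 and 117 mm. The first camera triangulation had read 4–5 mm lower, so I used the given heights and felt for contact.
- **Scene afterwards:** comparing before and after pictures from both fixed cameras showed only the arm had changed. The bowls, including the middle-sized one, and the things around the board had not visibly moved. The final wrist force was about zero.

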